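# Change over two ball valves on the demonstration counter

## Task

Change the demonstration line over without cutting the flow: with a fingertip, gently push the small ball valve's lever round until it is fully open (lever in line with its pipe), and only then push the large ball valve's lever round until it is fully shut (lever square across its pipe), leaving the small one open. Only push: do not pinch the levers, and do not lift or shift the loose stock on the counter or turn the handwheel valve.

Things in the scene. Friction and masses are not known exactly. Their poses are not given: they have to be found in the camera images.
- large: the large brass ball valve in a steel pipe, screwed to a plywood board 200 x 90 x 18 mm that is fixed to the counter. Origin: underside of the board, at the counter top, straight under the valve's pivot. Its x axis runs along the pipe, y across it to the left, z up. The pipe's top is 73 mm above the counter.
- large_pivot (a point): the pivot of the large valve's lever: on the upright turning axis, at the lever's mid-height, 106 mm above the counter; axes as large
- large_tip (a point): the free end of the large valve's lever, at mid-height. The lever is a straight arm, 130 mm from pivot to end; its black sleeve is 22 mm wide, 16 mm thick (upright), and covers the outer 88 mm. Nothing of the valve is higher than 15 mm above the lever's mid-height.
- large_lever (a joint): angle of the large valve's lever, rad: 0 = fully open, lever in line with the pipe, pointing along -x of large (towards the robot); 1.571 = fully shut, lever square across the pipe, pointing along +y of large. It grows as the lever turns clockwise seen from above. Solid stops at both ends. It stays where it is left; turning it takes about 4 N at 80 mm from the pivot.
- small: the small brass ball valve in a steel pipe, screwed to a plywood board 160 x 75 x 18 mm that is fixed to the counter. Origin: underside of the board, at the counter top, straight under the valve's pivot. Its x axis runs along the pipe, y across it to the left, z up. The pipe's top is 57 mm above the counter.
- small_pivot (a point): the pivot of the small valve's lever: on the upright turning axis, at the lever's mid-height, 86 mm above the counter; axes as small
- small_tip (a point): the free end of the small valve's lever, at mid-height. The lever is a straight arm, 95 mm from pivot to end; its black sleeve is 16 mm wide, 16 mm thick (upright), and covers the outer 65 mm. Nothing of the valve is higher than 15 mm above the lever's mid-height.
- small_lever (a joint): angle of the small valve's lever, rad: 0 = fully open, lever in line with the pipe, pointing along -x of small (towards the robot); 1.571 = fully shut, lever square across the pipe, pointing along +y of small. It grows as the lever turns clockwise seen from above. Solid stops at both ends. It stays where it is left; turning it takes about 2.5 N at 80 mm from the pivot.
- wheel_rim (a point): the end of one spoke, on the rim of the grey handwheel (77 mm across, 117 mm above the counter at its top) of the gate valve behind the two ball valves; it is to be left alone and turns easily
- nipple: loose steel pipe nipple, 27 mm across, 60 mm tall, standing between the ball valves; origin at its foot
- bushing: loose dark steel bushing, 40 mm across, 22 mm high, between the ball valves; origin at its underside
- bolt: loose hex bolt standing on its head, 58 mm tall, head 30 mm across flats, nearest the robot; origin under the head
- carton_a: loose white carton 55 x 100 x 60 mm, at the back on the left; origin at its underside
- carton_b: loose brown carton 55 x 80 x 45 mm, at the back on the right; origin at its underside
- hitch_pin: loose steel hitch pin 180 mm long with a red loop handle, lying on the counter far left, under 25 mm high; origin at the middle of its shank, at the counter top

How it is judged:
By the outcome, as a careful person would: the job done as asked, in the order asked, and still so for the second after the job is handed in, with the robot touching nothing.
It also fails if it takes over 51 s, if anything falls off the work surface, if the arm or the gripper's body presses on something with over 40 N, if the wrist force passes 120 N, or if a joint passes its speed limit or range.

## Robot

A 6-joint arm with a two-finger parallel gripper is mounted at the origin on the work surface. World frame = base frame: x ahead of the robot, y to its left, z up, the work surface at z = 0. Lengths are in m, angles in degrees, forces in N, time in s.
With the tool pointing down it reaches from about 0.375 to 0.9 m from the base axis. Payload 3.1 kg.
Tool frame: the origin (TCP) lies on the centre line of the jaws, within the pads' length; the fingertips stand 8 mm ahead of it and the grasp point (between the pads) lies 11 mm behind it (bot.tip_extent is the distance from the TCP to the fingertips, in m); z points along the fingers, y is the line along which they close (so a half turn about z gives the same grasp; the last joint's range is limited). The gripper opens to 87 mm and grips with 3 to 60 N. Pads are 19 mm wide; open, the fingers measure 117 mm over their backs; the gripper's body (75 mm by 190 mm) begins 51 mm behind the grasp point.
Start: joints at [-81.79, 30.224, 82.088, -0, 67.689, -10.227], TCP at [0.198, -0.593, 0.231] pointing down, gripper open.
Joint ranges: [-176.69, 176.69], [-43.24, 126.21], [12.49, 139.97], [-82, 262], [0, 151.66], [-163.58, 163.58]. Speed limits (degrees/s): [159.86, 159.86, 180, 180, 180, 180].

## Interface

Orientations are given as a 3x3 rotation matrix whose columns are the frame's x, y, z axes.
In Python, from rig import bot, vision, workorder gives the robot as it stands.
- The arm moves only by the shell command python3 -m handwheel 'ROWS'. ROWS is JSON, a list of rows, each an object with "delta_rot": the turn, a rotation vector about the tool's x, y, z in rad, a list of three; "xyz": the shift along the tool's x, y, z in mm, a list of three; "hand": the closure, from -1 (fully open) to 1 (shut). A call has exactly 5 rows; each row is the pose to reach, as a shift and turn from the pose commanded when the call began, along the tool's axes at that moment; what a row does not reach only later rows make up. A row lasts 1/8 s, in which the tool goes at most 62.5 mm and 10.7 degrees, less where a joint would pass 70% of its speed; a pose out of reach is approached as far as the arm can. A call with a gripper value outside its range is refused whole. The fingers move at their own pace and stop on an object; the grip force is fixed at half the most. Time passes only in rows, so rows that repeat a pose let the fingers close, or fill a call up. It gives the time, the measured TCP pose, the force, the opening and the grip force at its end, in the units of the state.
- bot.read_state(): the state, without advancing time (a new reading comes with each control period).
- vision.capture(name): name is "scene" or "top"; returns the picture (420x560x3 uint8, red, green, blue); there is no depth.
- vision.camera_model(name): a dict with "camera_matrix" (3x3 intrinsics, pixels), "dist_coeffs" ([k1, k2, p1, p2, k3] as OpenCV has them; the pictures are not rectified), "camera_from_world" (4x4, takes a point from world to camera coordinates). Camera axes: x right, y up, looking along -z (the intrinsics and any distortion apply to the point x, -y, -z); pixel columns grow to the right and rows downward; lengths in m; the calibration is good to about 2 mm. A picture is of the moment at which its call begins. camera_model takes no time and is no camera call.
- workorder.hand_in(): hands the job in; it is judged then, once.
The state is a dict: "time_s": time; "joint_positions": joint angles; "qvel": joint speeds; "tau": joint torques, N m; "position": TCP position; "tcp_rot": TCP orientation; "force": force on the tool from outside, world axes, zero at the start; "moment": the same for the moment, N m; "opening": opening from 0.0 (shut) to 1.0 (fully open); "grasp_force": force on a finger pad.
Only numpy, scipy, OpenCV 4.12 (cv2) and the standard library are available. Lean on these libraries where they do the work, as an engineer would, in place of code of your own. Each camera call takes 0.05 s, during which the arm holds its last target. There are 200 camera calls.

## Working session

There is one attempt and no reset: what is moved stays moved. The work goes in short steps, Python scripts to look and compute and a shell command to move; the robot and the scene stay as the last step left them, time stands still between calls to the robot, and variables do not carry over. Pictures are saved under pics/ and viewed, at most 10 in all, crops included, and the job is handed in when it is done.

```bash
mkdir -p pics; ls
python3 - <<'E'
from rig import bot,vision
import cv2
for n in("scene","top"):
    cv2.imwrite(f"pics/{n}0.png",vision.capture(n)[:,:,::-1])
    m=vision.camera_model(n);print(n,m)
s=bot.read_state();print(s)
E
```

```text
pics
scene {'camera_matrix': array([[451.20205947,   0.        , 274.95847778],
       [  0.        , 451.20205947, 211.6860746 ],
       [  0.        ,   0.        ,   1.        ]]), 'dist_coeffs': array([0.04147246, 0.        , 0.        , 0.        , 0.        ]), 'camera_from_world': array([[ 0.16016244,  0.98691271, -0.0187428 , -0.13701277],
       [-0.55710054,  0.10605194,  0.82364554,  0.22721025],
       [ 0.81485396, -0.12147546,  0.56679515, -1.58502046],
       [ 0.        ,  0.        ,  0.        ,  1.        ]])}
top {'camera_matrix': array([[497.06402001,   0.        , 284.9538936 ],
       [  0.        , 497.06402001, 209.80047871],
       [  0.        ,   0.        ,   1.        ]]), 'dist_coeffs': array([-0.16806251,  0.        ,  0.        ,  0.        ,  0.        ]), 'camera_from_world': array([[ 0.02007339, -0.99961328,  0.01924446,  0.04255291],
       [ 0.99754258,  0.0213167 ,  0.06674131, -0.55571755],
       [-0.06712573,  0.01785744,  0.99758471, -1.35888553],
       [ 0.        ,  0.        ,  0.        ,  1.        ]])}
{'time_s': 0.1, 'joint_positions': array([-8.17907410e+01,  3.02741122e+01,  8.21476360e+01, -3.35867318e-03,
        6.76890046e+01, -1.02259672e+01]), 'qvel': array([ 0.06538169, -0.03313934, -0.11688933, -0.00499564,  0.0260983 ,
       -0.07922754]), 'tau': array([-5.93239729e-04, -4.40985811e+01, -1.77151161e+01,  6.35828963e-02,
        5.33889164e-02, -3.70081284e-05]), 'position': array([ 0.19757979, -0.59228249,  0.22967222]), 'tcp_rot': array([[ 9.48674761e-01,  3.16253205e-01, -3.29686388e-04],
       [ 3.16253244e-01, -9.48672891e-01,  1.90544748e-03],
       [ 2.89839332e-04, -1.91191432e-03, -9.99998130e-01]]), 'force': array([ 0.07439637, -0.3540099 , -0.07147857]), 'moment': array([-0.00214148, -0.00541981, -0.01812258]), 'grasp_force': 0.0, 'opening': 0.9946931256430366}
```

View pics/scene0.png

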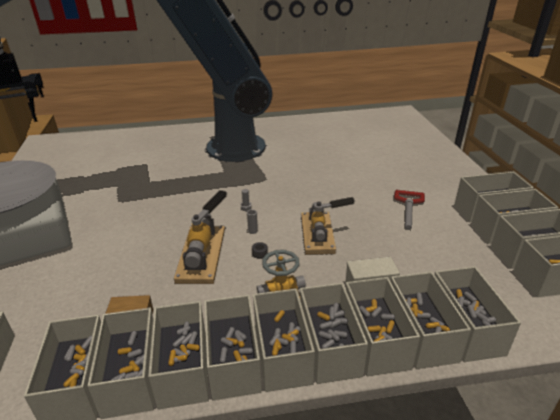

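View pics/top0.png

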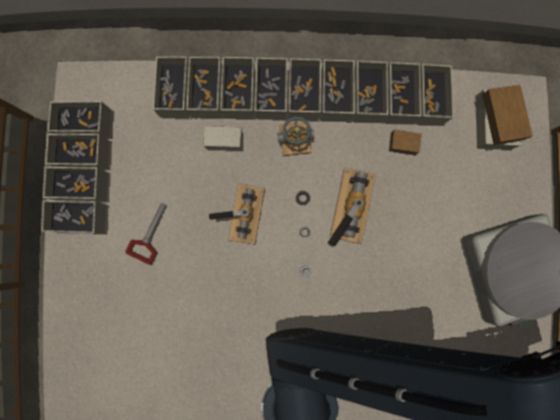

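The scene view shows the large valve at about (200,245) and the small one at (318,228). In the top view (up = +x, left = +y), the large lever runs from (355,205) to (333,243) and the small one from (246,213) to (210,216). The bushing, nipple and bolt sit at x≈303, y≈198, 232 and 270. Next I'll measure them.

```bash
cat > h.py <<'E'
import numpy as np, cv2
from rig import bot,vision
def ray(n,uv):
    m=vision.camera_model(n);T=m["camera_from_world"]
    p=cv2.undistortPoints(np.array([[uv]],float),m["camera_matrix"],m["dist_coeffs"])[0,0]
    return -T[:3,:3].T@T[:3,3], T[:3,:3].T@np.array([p[0],-p[1],-1])
def plane(n,uv,z):
    o,d=ray(n,uv);return (o+d*(z-o[2])/d[2]).round(4)
def proj(n,P):
    m=vision.camera_model(n);T=m["camera_from_world"];c=T[:3,:3]@np.array(P)+T[:3,3]
    return cv2.projectPoints(np.array([[c[0],-c[1],-c[2]]]),np.zeros(3),np.zeros(3),m["camera_matrix"],m["dist_coeffs"])[0].ravel()
def lever(img,box,z,thr=45):
    x0,y0,x1,y1=box;g=img[y0:y1,x0:x1].max(2)
    n,l,s,c=cv2.connectedComponentsWithStats((g<thr).astype(np.uint8))
    i=1+np.argmax(s[1:,4]);ys,xs=np.nonzero(l==i)
    (cx,cy),(w,h),a=cv2.minAreaRect(np.c_[xs+x0,ys+y0].astype(np.float32))
    b=cv2.boxPoints(((cx,cy),(w,h),a))
    e=sorted([(b[i]+b[(i+1)%4])/2 for i in range(4)],key=lambda q:-np.hypot(*(q-[cx,cy])))[:2]
    return s[i,4],(w,h),[(q.round(1),plane("top",q,z)) for q in e]
E
python3 - <<'E'
from h import *
im=vision.capture("top")
c=im[120:290,190:420,::-1];cv2.imwrite("pics/crop.png",cv2.resize(c,None,fx=3.4,fy=3.4,interpolation=cv2.INTER_CUBIC))
print(lever(im,(320,195,365,250),.114));print(lever(im,(200,200,245,230),.094))
h=cv2.cvtColor(im,cv2.COLOR_RGB2HSV)
for nm,(x0,y0,x1,y1) in dict(L=(325,165,380,247),S=(222,180,270,248)).items():
    q=h[y0:y1,x0:x1];m=((q[...,1]>90)&(q[...,2]>80)).astype(np.uint8)
    ys,xs=np.nonzero(m);r=cv2.minAreaRect(np.c_[xs+x0,ys+y0].astype(np.float32))
    print(nm,r,[plane("top",p,.018) for p in cv2.boxPoints(r)],plane("top",r[0],.018))
for nm,p,z in[("bush",(303,198),.022),("nip",(305,232),.06),("bolt",(305,271),.05),("wheel",(296,133),.117)]:print(nm,plane("top",p,z))
E
```

```text
(np.int32(208), (7.488452434539795, 32.172611236572266), [(array([349.6, 217.4], dtype=float32), array([ 0.5322, -0.1119,  0.114 ])), (array([331.7, 244.2], dtype=float32), array([ 0.4622, -0.0665,  0.114 ]))])
(np.int32(88), (4.306830406188965, 21.31328773498535), [(array([231.1, 214.3], dtype=float32), array([0.5349, 0.1959, 0.094 ])), (array([210. , 216.6], dtype=float32), array([0.5275, 0.2514, 0.094 ]))])
L ((352.39739990234375, 205.49600219726562), (31.572704315185547, 70.50674438476562), 11.689369201660156) [array([ 0.4824, -0.0717,  0.018 ]), array([ 0.6763, -0.1093,  0.018 ]), array([ 0.6605, -0.1971,  0.018 ]), array([ 0.4662, -0.1584,  0.018 ])] [ 0.5708 -0.1337  0.018 ]
S ((246.06675720214844, 213.72622680664062), (26.474071502685547, 56.67490005493164), 10.124671936035156) [array([0.4698, 0.2095, 0.018 ]), array([0.6252, 0.186 , 0.018 ]), array([0.6137, 0.1133, 0.018 ]), array([0.4585, 0.1372, 0.018 ])] [0.5415 0.1615 0.018 ]
bush [0.5883 0.0048 0.022 ]
nip [ 4.934e-01 -1.000e-04  6.000e-02]
bolt [ 0.3885 -0.0027  0.05  ]
wheel [0.7495 0.031  0.117 ]
```

View pics/crop.png

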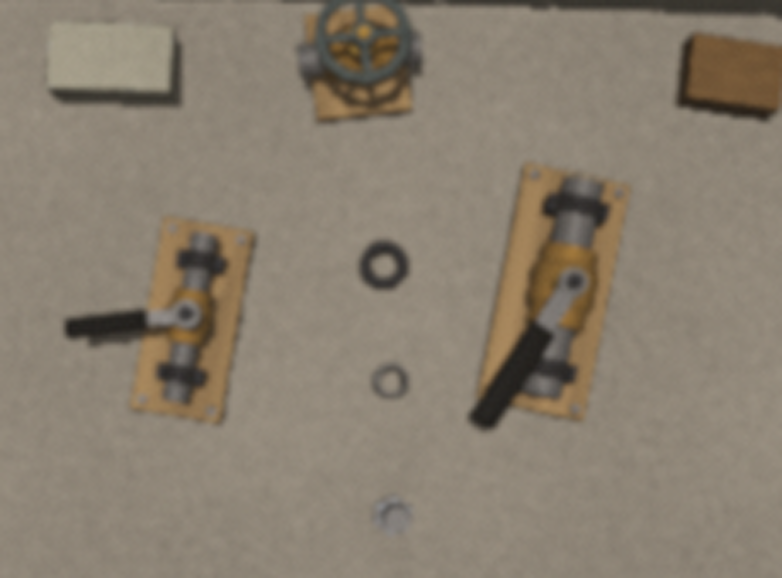

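The crop shows both pivots clearly: small at about (245,212) and large at (358,203) in full-image pixels. The large lever is about 22° off open, and the small one is about 74° (not quite shut). I'll travel high with the jaw shut, squaring the tool to the world axes on the way.

```bash
python3 -m handwheel '[{"xyz":[37,-41,0],"delta_rot":[0,0,0.064],"hand":1},{"xyz":[74,-82,0],"delta_rot":[0,0,0.128],"hand":1},{"xyz":[111,-123,0],"delta_rot":[0,0,0.192],"hand":1},{"xyz":[148,-164,0],"delta_rot":[0,0,0.257],"hand":1},{"xyz":[185,-205,0],"delta_rot":[0,0,0.322],"hand":1}]'
python3 - <<'E'
from h import *
s=bot.read_state();print(s["position"],s["tcp_rot"].round(3),s["joint_positions"].round(1))
for p,q in(((244.7,212.4),.098),((358.5,202.6),.118)):print(plane("top",p,q))
E
```

```text
time_s: 0.78
position: [0.3088, -0.3382, 0.2305]
tcp_rot: [[1.0, -0.003, 0.0], [-0.003, -1.0, 0.0], [0.0, -0.0, -1.0]]
force: [0.3, 0.1, -0.6]
opening: 0.519
grasp_force: 0.0
[ 0.30880584 -0.33820263  0.23047274] [[ 1.    -0.003  0.   ]
 [-0.003 -1.     0.   ]
 [ 0.    -0.    -1.   ]] [-61.6  17.4 105.2   0.   57.4  28.5]
[0.5403 0.1603 0.098 ]
[ 0.5707 -0.1342  0.118 ]
```

```bash
python3 -m handwheel '[{"xyz":[26,-56,0],"delta_rot":[0,0,0],"hand":1},{"xyz":[51,-112,0],"delta_rot":[0,0,0],"hand":1},{"xyz":[77,-168,0],"delta_rot":[0,0,0],"hand":1},{"xyz":[103,-224,0],"delta_rot":[0,0,0],"hand":1},{"xyz":[129,-280,0],"delta_rot":[0,0,0],"hand":1}]'
python3 -m handwheel '[{"xyz":[26,-56,0],"delta_rot":[0,0,0],"hand":1},{"xyz":[51,-112,0],"delta_rot":[0,0,0],"hand":1},{"xyz":[77,-168,0],"delta_rot":[0,0,0],"hand":1},{"xyz":[103,-224,0],"delta_rot":[0,0,0],"hand":1},{"xyz":[131,-288,0],"delta_rot":[0,0,0],"hand":1}]'
python3 -m handwheel '[{"xyz":[0,0,20],"delta_rot":[0,0,0],"hand":1},{"xyz":[0,0,40],"delta_rot":[0,0,0],"hand":1},{"xyz":[0,0,60],"delta_rot":[0,0,0],"hand":1},{"xyz":[0,0,60],"delta_rot":[0,0,0],"hand":1},{"xyz":[0,0,60],"delta_rot":[0,0,0],"hand":1}]'
python3 - <<'E'
from h import *
im=vision.capture("top")
cv2.imwrite("pics/c2.png",cv2.resize(im[120:290,170:400,::-1],None,fx=3.4,fy=3.4))
cv2.imwrite("pics/c3.png",cv2.resize(vision.capture("scene")[130:300,170:400,::-1],None,fx=3.4,fy=3.4))
E
```

```text
time_s: 1.4
position: [0.4381, -0.0581, 0.2307]
tcp_rot: [[1.0, -0.0, 0.001], [-0.0, -1.0, -0.0], [0.001, 0.0, -1.0]]
force: [1.2, -0.5, -0.2]
opening: 0.02
grasp_force: 0.0
time_s: 2.02
position: [0.5661, 0.2233, 0.2303]
tcp_rot: [[1.0, 0.0, -0.0], [0.0, -1.0, -0.0], [-0.0, 0.0, -1.0]]
force: [1.5, 0.0, 0.1]
opening: 0.006
grasp_force: 0.0
time_s: 2.65
position: [0.5659, 0.2214, 0.1711]
tcp_rot: [[1.0, -0.0, 0.001], [-0.0, -1.0, 0.0], [0.001, -0.0, -1.0]]
force: [-0.1, 0.4, -0.0]
opening: 0.006
grasp_force: 0.0
```

View pics/c3.png

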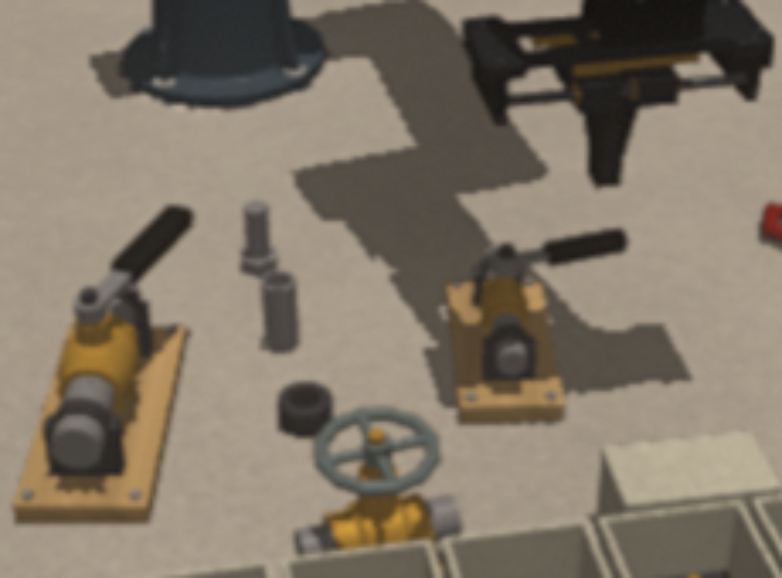

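The scene crop shows the closed fingertip above and on the far (+x) side of the small lever, clear of it. I'll descend and work out the push arc.

```bash
python3 -m handwheel '[{"xyz":[0,0,25],"delta_rot":[0,0,0],"hand":1},{"xyz":[0,0,50],"delta_rot":[0,0,0],"hand":1},{"xyz":[0,0,75],"delta_rot":[0,0,0],"hand":1},{"xyz":[0,0,85],"delta_rot":[0,0,0],"hand":1},{"xyz":[0,0,85],"delta_rot":[0,0,0],"hand":1}]'
python3 - <<'E'
import numpy as np
def path(c,r,hw,heads,side):
    for a in heads:
        t=np.radians(a);u=np.array([np.cos(t),np.sin(t)]);n=side*np.array([-u[1],u[0]])
        h=9.5*abs(n[0])+15*abs(n[1]);print(a,(np.array(c)+r*u+(hw+h)*n).round(0))
path((540,160),64,8,[98,105,112,119,126,133,140,147,154,161,168,171.4],-1)
print();path((571,-136),95,11,range(147,75,-6),1)
E
```

```text
time_s: 3.38
position: [0.5656, 0.2213, 0.0856]
tcp_rot: [[1.0, -0.0, -0.0], [-0.0, -1.0, -0.0], [-0.0, 0.0, -1.0]]
force: [0.6, 0.1, 0.7]
opening: 0.007
grasp_force: 0.0
98 [550. 226.]
105 [544. 227.]
112 [537. 228.]
119 [530. 227.]
126 [522. 226.]
133 [515. 224.]
140 [507. 221.]
147 [500. 216.]
154 [494. 211.]
161 [488. 205.]
168 [483. 197.]
171.4 [480. 194.]

147 [ 476. -108.]
141 [479. -98.]
135 [484. -89.]
129 [490. -80.]
123 [497. -71.]
117 [504. -63.]
111 [513. -56.]
105 [523. -50.]
99 [534. -46.]
93 [545. -42.]
87 [555. -40.]
81 [563. -39.]
```

```bash
python3 -m handwheel '[{"xyz":[-14,-5,0],"delta_rot":[0,0,0],"hand":1},{"xyz":[-21,-6,0],"delta_rot":[0,0,0],"hand":1},{"xyz":[-28,-7,0],"delta_rot":[0,0,0],"hand":1},{"xyz":[-36,-6,0],"delta_rot":[0,0,0],"hand":1},{"xyz":[-44,-5,0],"delta_rot":[0,0,0],"hand":1}]'
python3 -m handwheel '[{"xyz":[-7,2,0],"delta_rot":[0,0,0],"hand":1},{"xyz":[-15,5,0],"delta_rot":[0,0,0],"hand":1},{"xyz":[-22,10,0],"delta_rot":[0,0,0],"hand":1},{"xyz":[-28,15,0],"delta_rot":[0,0,0],"hand":1},{"xyz":[-34,21,0],"delta_rot":[0,0,0],"hand":1}]'
```

```text
time_s: 4.0
position: [0.5248, 0.2268, 0.0873]
tcp_rot: [[1.0, 0.0, 0.009], [0.0, -1.0, 0.001], [0.009, -0.001, -1.0]]
force: [5.9, -1.0, 0.4]
opening: 0.004
grasp_force: 2.1
time_s: 4.62
position: [0.4888, 0.2059, 0.0866]
tcp_rot: [[1.0, -0.0, 0.004], [-0.0, -1.0, 0.001], [0.004, -0.001, -1.0]]
force: [3.7, 2.3, 0.5]
opening: 0.004
grasp_force: 1.9
```

Pushing with light force. Next is the last few degrees.

```bash
python3 -m handwheel '[{"xyz":[-5,7,0],"delta_rot":[0,0,0],"hand":1},{"xyz":[-8,11,0],"delta_rot":[0,0,0],"hand":1},{"xyz":[-8,12,0],"delta_rot":[0,0,0],"hand":1},{"xyz":[-8,13,0],"delta_rot":[0,0,0],"hand":1},{"xyz":[-8,14,0],"delta_rot":[0,0,0],"hand":1}]'
python3 - <<'E'
from h import *
im=vision.capture("top")
cv2.imwrite("pics/c4.png",cv2.resize(im[120:290,190:420,::-1],None,fx=3.4,fy=3.4))
E
```

```text
time_s: 5.25
position: [0.4776, 0.1913, 0.0851]
tcp_rot: [[1.0, -0.0, -0.004], [-0.0, -1.0, -0.0], [-0.004, 0.0, -1.0]]
force: [-1.1, 3.6, 1.0]
opening: 0.004
grasp_force: 1.3
```

View pics/c4.png

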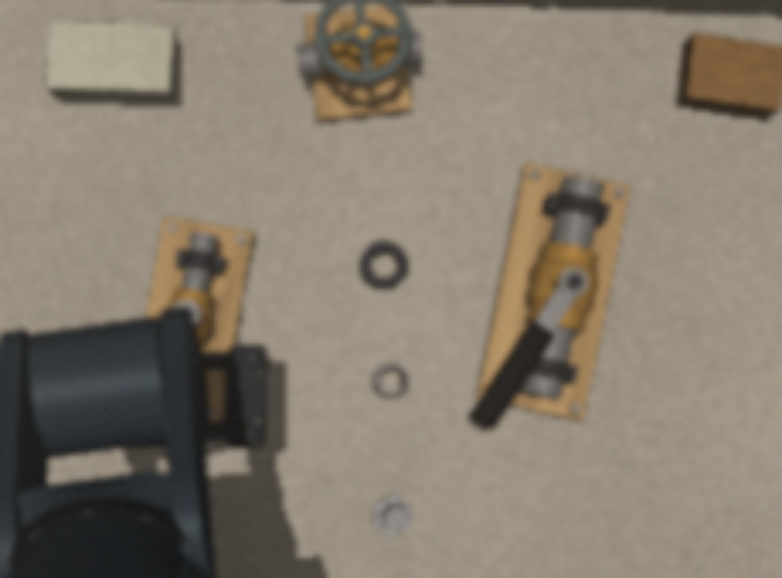

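The arm hides the small lever from above, and the loose stock and large valve haven't moved. I'll keep pushing gently until the force shows the stop.

```bash
python3 -m handwheel '[{"xyz":[0,1,0],"delta_rot":[0,0,0],"hand":1},{"xyz":[0,2,0],"delta_rot":[0,0,0],"hand":1},{"xyz":[0,2,0],"delta_rot":[0,0,0],"hand":1},{"xyz":[0,3,0],"delta_rot":[0,0,0],"hand":1},{"xyz":[0,3,0],"delta_rot":[0,0,0],"hand":1}]'
```

```text
time_s: 5.92
position: [0.4786, 0.1893, 0.0852]
tcp_rot: [[1.0, -0.002, -0.002], [-0.002, -1.0, 0.002], [-0.002, -0.002, -1.0]]
force: [-2.2, 8.9, -1.8]
opening: 0.004
grasp_force: 3.6
```

```bash
python3 -m handwheel '[{"xyz":[0,-12,0],"delta_rot":[0,0,0],"hand":1},{"xyz":[0,-22,0],"delta_rot":[0,0,0],"hand":1},{"xyz":[0,-22,-30],"delta_rot":[0,0,0],"hand":1},{"xyz":[0,-22,-60],"delta_rot":[0,0,0],"hand":1},{"xyz":[0,-22,-90],"delta_rot":[0,0,0],"hand":1}]'
python3 -m handwheel '[{"xyz":[-4,55,0],"delta_rot":[0,0,0],"hand":1},{"xyz":[-7,110,0],"delta_rot":[0,0,0],"hand":1},{"xyz":[-10,165,0],"delta_rot":[0,0,0],"hand":1},{"xyz":[-14,220,0],"delta_rot":[0,0,0],"hand":1},{"xyz":[-16,275,0],"delta_rot":[0,0,0],"hand":1}]'
python3 -m handwheel '[{"xyz":[0,30,0],"delta_rot":[0,0,0],"hand":1},{"xyz":[0,60,0],"delta_rot":[0,0,0],"hand":1},{"xyz":[0,65,0],"delta_rot":[0,0,0],"hand":1},{"xyz":[0,65,0],"delta_rot":[0,0,0],"hand":1},{"xyz":[0,65,0],"delta_rot":[0,0,0],"hand":1}]'
python3 - <<'E'
from h import *
im=vision.capture("top")
cv2.imwrite("pics/c5.png",cv2.resize(im[120:290,190:420,::-1],None,fx=3.4,fy=3.4))
print(lever(im,(225,212,260,255),.094))
E
```

```text
time_s: 6.55
position: [0.48, 0.2105, 0.1766]
tcp_rot: [[1.0, 0.001, 0.001], [0.001, -1.0, -0.001], [0.001, 0.001, -1.0]]
force: [0.6, -0.4, -0.5]
opening: 0.003
grasp_force: 0.0
time_s: 7.18
position: [0.4638, -0.0666, 0.176]
tcp_rot: [[1.0, 0.001, 0.001], [0.001, -1.0, -0.001], [0.001, 0.001, -1.0]]
force: [0.6, -0.8, 0.1]
opening: 0.008
grasp_force: 0.0
time_s: 7.8
position: [0.4632, -0.1285, 0.1755]
tcp_rot: [[1.0, 0.001, -0.001], [0.001, -1.0, 0.0], [-0.001, -0.0, -1.0]]
force: [-0.4, 0.2, -0.3]
opening: 0.007
grasp_force: 0.0
(np.int32(100), (7.185736656188965, 21.44036865234375), [(array([243., 225.], dtype=float32), array([0.5075, 0.1642, 0.094 ])), (array([240.5, 246.3], dtype=float32), array([0.4519, 0.1694, 0.094 ]))])
```

View pics/c5.png

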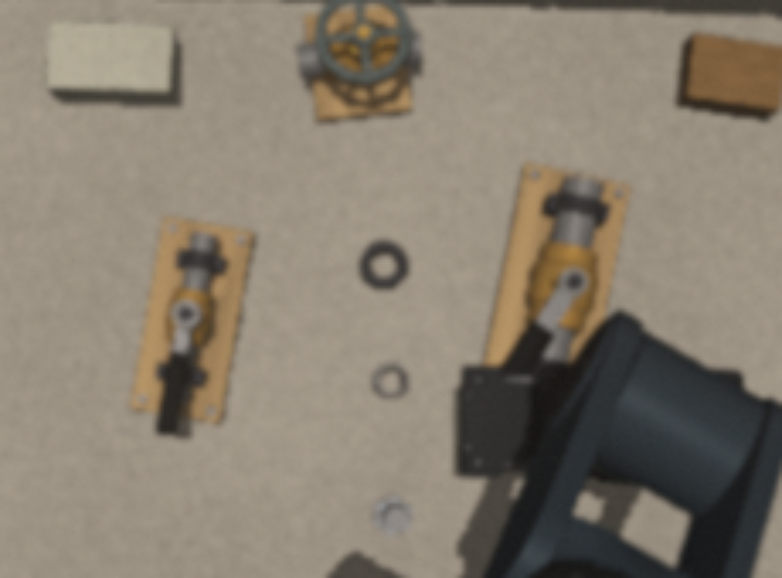

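The small lever now lies in line with its pipe (crop (186,315)→(172,432)) and the stock is undisturbed. I'll descend beside the large lever and push.

```bash
python3 -m handwheel '[{"xyz":[0,0,25],"delta_rot":[0,0,0],"hand":1},{"xyz":[0,0,50],"delta_rot":[0,0,0],"hand":1},{"xyz":[0,0,72],"delta_rot":[0,0,0],"hand":1},{"xyz":[0,0,72],"delta_rot":[0,0,0],"hand":1},{"xyz":[5,-8,72],"delta_rot":[0,0,0],"hand":1}]'
python3 -m handwheel '[{"xyz":[8,-14,0],"delta_rot":[0,0,0],"hand":1},{"xyz":[11,-22,0],"delta_rot":[0,0,0],"hand":1},{"xyz":[16,-31,0],"delta_rot":[0,0,0],"hand":1},{"xyz":[22,-40,0],"delta_rot":[0,0,0],"hand":1},{"xyz":[29,-49,0],"delta_rot":[0,0,0],"hand":1}]'
```

```text
time_s: 8.48
position: [0.4689, -0.1214, 0.1041]
tcp_rot: [[1.0, -0.001, 0.001], [-0.001, -1.0, -0.0], [0.001, 0.0, -1.0]]
force: [-0.4, 0.0, 0.5]
opening: 0.004
grasp_force: 0.0
time_s: 9.1
position: [0.498, -0.073, 0.1041]
tcp_rot: [[1.0, 0.001, 0.001], [0.001, -1.0, -0.002], [0.001, 0.002, -1.0]]
force: [-0.7, -5.3, -0.3]
opening: 0.002
grasp_force: 2.1
```

```bash
python3 -m handwheel '[{"xyz":[7,-8,0],"delta_rot":[0,0,0],"hand":1},{"xyz":[16,-15,0],"delta_rot":[0,0,0],"hand":1},{"xyz":[26,-21,0],"delta_rot":[0,0,0],"hand":1},{"xyz":[37,-25,0],"delta_rot":[0,0,0],"hand":1},{"xyz":[48,-29,0],"delta_rot":[0,0,0],"hand":1}]'
python3 -m handwheel '[{"xyz":[7,-2,0],"delta_rot":[0,0,0],"hand":1},{"xyz":[12,-3,0],"delta_rot":[0,0,0],"hand":1},{"xyz":[16,-3,0],"delta_rot":[0,0,0],"hand":1},{"xyz":[18,-3,0],"delta_rot":[0,0,0],"hand":1},{"xyz":[20,-3,0],"delta_rot":[0,0,0],"hand":1}]'
```

```text
time_s: 9.72
position: [0.5447, -0.0432, 0.1035]
tcp_rot: [[1.0, 0.0, -0.003], [0.0, -1.0, 0.0], [-0.003, -0.0, -1.0]]
force: [-4.1, -3.2, -0.5]
opening: 0.008
grasp_force: 1.9
time_s: 10.35
position: [0.565, -0.0403, 0.1033]
tcp_rot: [[1.0, -0.0, -0.001], [-0.0, -1.0, 0.001], [-0.001, -0.001, -1.0]]
force: [-4.2, 0.0, -0.5]
opening: 0.007
grasp_force: 1.9
```

```bash
python3 -m handwheel '[{"xyz":[1,0,0],"delta_rot":[0,0,0],"hand":1},{"xyz":[2,0,0],"delta_rot":[0,0,0],"hand":1},{"xyz":[3,0,0],"delta_rot":[0,0,0],"hand":1},{"xyz":[4,0,0],"delta_rot":[0,0,0],"hand":1},{"xyz":[4,0,0],"delta_rot":[0,0,0],"hand":1}]'
```

```text
time_s: 10.98
position: [0.5664, -0.0403, 0.1032]
tcp_rot: [[1.0, 0.0, -0.007], [0.0, -1.0, 0.001], [-0.007, -0.001, -1.0]]
force: [-8.1, -1.0, 2.3]
opening: 0.009
grasp_force: 4.2
```

The force has doubled and motion has stalled, so it's at the stop. I'll back off, lift, clear the view and check.

```bash
python3 -m handwheel '[{"xyz":[-12,0,0],"delta_rot":[0,0,0],"hand":1},{"xyz":[-28,0,0],"delta_rot":[0,0,0],"hand":1},{"xyz":[-28,0,-30],"delta_rot":[0,0,0],"hand":1},{"xyz":[-28,0,-60],"delta_rot":[0,0,0],"hand":1},{"xyz":[-28,0,-100],"delta_rot":[0,0,0],"hand":1}]'
python3 -m handwheel '[{"xyz":[-10,55,0],"delta_rot":[0,0,0],"hand":1},{"xyz":[-20,110,0],"delta_rot":[0,0,0],"hand":1},{"xyz":[-30,165,0],"delta_rot":[0,0,0],"hand":1},{"xyz":[-40,220,0],"delta_rot":[0,0,0],"hand":1},{"xyz":[-50,275,0],"delta_rot":[0,0,0],"hand":1}]'
python3 - <<'E'
from h import *
im=vision.capture("top")
cv2.imwrite("pics/c6.png",cv2.resize(im[120:290,190:420,::-1],None,fx=3.4,fy=3.4))
print(lever(im,(300,180,352,222),.114),lever(im,(225,212,260,255),.094))
E
```

```text
time_s: 11.6
position: [0.5429, -0.0409, 0.2048]
tcp_rot: [[1.0, -0.0, 0.004], [-0.0, -1.0, -0.0], [0.004, 0.0, -1.0]]
force: [0.6, -0.5, 0.2]
opening: 0.005
grasp_force: 0.0
time_s: 12.22
position: [0.4926, -0.3187, 0.2046]
tcp_rot: [[1.0, -0.001, 0.005], [-0.0, -1.0, -0.004], [0.005, 0.004, -1.0]]
force: [0.6, -1.5, -0.1]
opening: 0.002
grasp_force: 0.0
(np.int32(85), (30.04486846923828, 5.857122898101807), [(array([311.6, 192.7], dtype=float32), array([ 0.5941, -0.0123,  0.114 ])), (array([341. , 199.2], dtype=float32), array([ 0.5789, -0.0888,  0.114 ]))]) (np.int32(46), (12.0, 6.0), [(array([242., 225.], dtype=float32), array([0.5074, 0.1668, 0.094 ])), (array([242., 237.], dtype=float32), array([0.4761, 0.166 , 0.094 ]))])
```

View pics/c6.png

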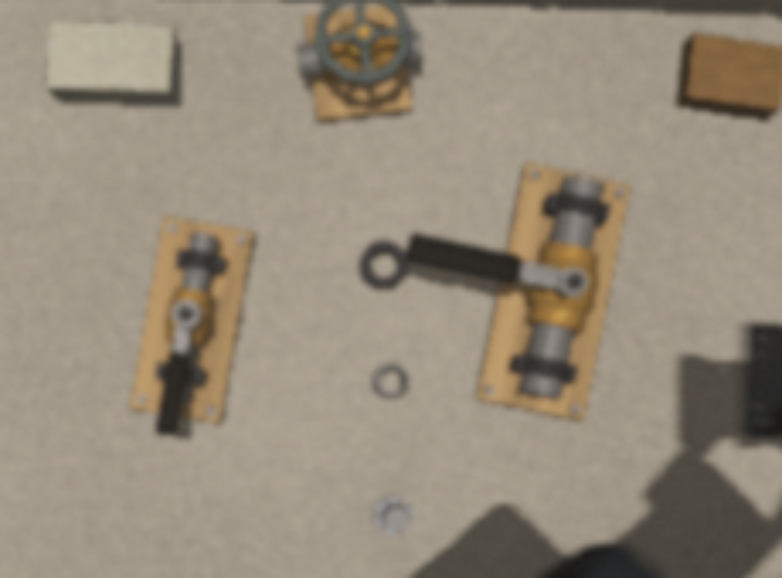

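The large lever is square across its pipe (measured heading 78.8°, expected 79°). The small one is in line, everything else is where it was, and the robot is clear.

```bash
python3 -c "
from rig import workorder
print(workorder.hand_in())"
```

```text
the job is handed in; nothing more can be done
None
```

The small valve was pushed fully open first, then the large valve fully shut; the loose stock and handwheel look unmoved in the final picture, and the job was handed in at about 12 s.

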